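Open the desk mount and hold the monitor-arm link level over it

ROBOT

A 6-joint arm with a two-finger parallel gripper is mounted at the origin on the work surface. World frame = base frame: x ahead of the robot, y to its left, z up, the work surface at z = 0. Lengths are in mm, angles in rad, forces in N, time in s.
With the tool pointing down it reaches from about 275 to 850 mm from the base axis. Payload 5.2 kg.
Tool frame: the origin (TCP) lies on the centre line of the jaws, within the pads' length; the fingertips stand 17 mm ahead of it and the grasp point (between the pads) lies 2 mm behind it (manip.tip_extent is the distance from the TCP to the fingertips, in mm); z points along the fingers, y is the line along which they close (so a half turn about z gives the same grasp; the last joint's range is limited). The gripper opens to 85 mm and grips with 20 to 120 N. Pads are 22 mm wide; open, the fingers measure 114 mm over their backs; the gripper's body (76 mm by 85 mm) begins 54 mm behind the grasp point. The pads swing forward as they close: fully open they stand 13 mm farther back than shut.
Start: joints at [-1.547, 0.259, 1.535, -0, 1.348, -0.203], TCP at [123.694, -535.915, 248.31] pointing down, gripper open.
Joint ranges: [-3.14, 3.14], [-0.91, 2.08], [0.19, 2.58], [-1.22, 4.36], [0.22, 2.71], [-3.12, 3.12]. Speed limits (rad/s): [2.57, 2.57, 3.14, 3.14, 3.14, 3.14].

INTERFACE

Orientations are given as a unit quaternion [x, y, z, w].
In Python, from workcell import get_state, vision, workorder, manip gives the robot as it stands.
- The arm moves only by the tool jog_arm, never from a script. Its argument "rows" is one flat list of numbers, 7 for each row, row after row: the shift along the tool's x, y, z in cm, then the turn, a rotation vector about the tool's x, y, z in degrees, then the opening, from 0 (shut) to 1 (fully open). A call has 1 to 5 rows; each row shifts and turns the commanded pose from where the row before left it, along the tool's axes as they then stand; what a row does not reach is not made up. A row lasts 1/8 s, in which the tool goes at most 62.5 mm and 10.7 degrees, less where a joint would pass 70% of its speed; a pose out of reach is approached as far as the arm can. A call with a gripper value outside its range is refused whole. The fingers move at their own pace and stop on an object; "squeeze" is the grip in N (left out, the last holds). Time passes only in rows, so rows that do not move let the fingers close. It gives the time, the measured TCP pose, the force, the opening and the grip force at its end, in the units of the state.
- get_state(): the state, without advancing time (a new reading comes with each control period).
- vision.snapshot(name): name is "scene" or "top" or "wrist"; returns the picture (384x512x3 uint8, red, green, blue); there is no depth.
- vision.get_calibration(name): a dict with "intrinsics" (3x3 intrinsics, pixels), "position" and "attitude" of the camera in the world. Camera axes: x right, y down, z forward; pixel columns grow to the right and rows downward; lengths in mm; the calibration is good to about 2 mm. A picture is of the moment at which its call begins: read the wrist's pose just before it. get_calibration takes no time and is no camera call; for the wrist camera it gives the pose at the moment of the call.
- workorder.hand_in(): hands the job in; it is judged then, once.
The state is a dict: "t": time; "joints": joint angles; "joint_vel": joint speeds; "joint_efforts": joint torques, N m; "ee_pos": TCP position; "eef_rot": TCP orientation; "ft_force": force on the tool from outside, world axes, zero at the start; "torque": the same for the moment, N m; "finger_gap": opening from 0.0 (shut) to 1.0 (fully open); "gripper_force": force on a finger pad.
Only numpy, scipy, OpenCV 4.12 (cv2) and the standard library are available. Lean on these libraries where they do the work, as an engineer would, in place of code of your own. Each camera call takes 0.05 s, during which the arm holds its last target. There are 200 camera calls.

TASK

Unscrew the hexagonal collar of the desk mount anticlockwise (seen from above) to its stop. Then lift the monitor-arm link out of its packing insert, gripping its bar at the balance point beside the heavy hub, and carry it over the mount so that the pin under the hub points straight down into the middle of the collar's opening, about 3 cm above it. Finish still holding the link there, level, still and clear of everything, and leave the two hand tools on the desk where they are.

Things in the scene. Friction and masses are not known exactly. Their poses are not given: they have to be found in the camera images.
- collar_grip (a point): Centre, half-way up (61 mm above the desk), of the plain steel hexagonal screw collar on the desk mount: 28 mm high, 50 mm across flats, 58 mm over corners, 29 mm hole. z up; x turns with the collar and points to the corner with a small dark dot on top; flats face 30, 90, 150, ... degrees from x, so closing along y (or 60 degrees either way) meets two parallel flats.
- collar (a joint): Angle of the collar in rad: grows as it turns anticlockwise seen from above; hard stop at 1.2 (fully open); starts between 0 and 0.25. It turns without rising and stays where left; it needs about 0.1 N m.
- mount_mouth (a point): Middle of the round opening in the collar's top face, 75 mm above the desk, on the upright axis of the mount. z up.
- mount: The one desk mount, screwed down: origin on the desk under the middle of the collar, z up. Round flange 104 mm diameter, 10 mm high; neck 42 mm diameter up to the collar, which spans 47 to 75 mm above the desk.
- link_balance (a point): Balance point of the link, half-way up its bar: on the bar's centre line, 55 mm from the hub's axis (27 mm clear of the hub's edge), 13 mm above the bar's underside; 48 mm above the desk at the start. x along the bar from hub to knuckle, y across it, z up. The bar is 28 mm wide and 26 mm high.
- link_pin (a point): Centre of the lower end of the link's steel pin (24 mm diameter, 22 mm long) hanging straight down under the middle of the hub: 55 mm from the balance point towards the hub (-x) and 35 mm below it. Same axes as the balance point.
- link: The loose cast monitor-arm link, 0.5 to 0.85 kg: bar with a heavy round hub (56 mm diameter, 42 mm high) at one end and a smaller round knuckle (44 mm diameter, 34 mm high) at the other, axes 200 mm apart, undersides flush. Origin on the hub's axis at its underside; x from hub to knuckle, z up.
- insert: The fixed black foam packing insert the link lies in: a 270 x 100 mm plate 5 mm thick with 35 mm high ribs under the hub and near the knuckle, nothing above the plate beside the balance point. Origin on the desk under the balance point as it first lies (to 5 mm), x towards the knuckle's rib.
- crimper: Bystander: crimping tool with two blue handles and a black head, about 180 x 65 x 24 mm, origin under its middle on the desk.
- stripper: Bystander: small yellow cable stripper, about 115 x 45 x 16 mm, origin under its middle.
Not all that is in view belongs to the job. There is more than one size of the mount; the one meant has the size given above.

How it is judged (in metres and radians):
On the way, in this order (a step that is already met when the one before it is completed fails the run):
1. the collar is unscrewed (joint past 1.0) while the link still lies in its insert (value of joint collar above 1 rad and distance of link_balance from where it was at the start of the episode below 0.03 m), for 0.2 s.
2. the link is lifted at least 30 mm, touched by the fingers and clear of the insert (height (world z) of link_balance above 0.078 m and contact force between the fingers and link above 1 N and contact force between link and insert below 0.1 N), for 0.2 s.
At the end, for the whole second after the job is handed in: Collar still open (past 1.0 rad); link held still by the fingers alone, gripped within 30 mm of its balance point, level within 4 degrees, pin end 10 to 50 mm above the mount's mouth and within 8 mm of its axis, touching neither mount, insert nor bystanders (horizontal distance between link_pin and mount_mouth below 0.008 m and z of link_pin in the frame of mount_mouth between 0.01 and 0.05 m and angle between link_balance's own z axis and vertical below 0.07 rad and distance between the grasp point and link_balance below 0.03 m and contact force between the fingers and link above 2 N and contact force between link and mount below 0.1 N and contact force between link and insert below 0.1 N and contact force between link and crimper below 0.1 N and contact force between link and stripper below 0.1 N and linear speed of link below 0.03 m/s and value of joint collar above 1 rad); the arm keeps its last pose, push and grip.
It fails at once if the crimper is moved by more than 30 mm (distance of crimper from where it was at the start of the episode above 0.03 m).
It fails at once if the stripper is moved by more than 30 mm (distance of stripper from where it was at the start of the episode above 0.03 m).
It also fails if it takes over 58 s, if anything falls off the work surface, if the arm or the gripper's body presses on something with over 40 N, if the wrist force passes 120 N, or if a joint passes its speed limit or range.

## Working session

There is one attempt and no reset: what is moved stays moved. The work goes in short steps, Python scripts to look and compute and a tool call to move; the robot and the scene stay as the last step left them, time stands still between calls to the robot, and variables do not carry over. Pictures are saved under pics/ and viewed, at most 10 in all, crops included, and the job is handed in when it is done.

Besides the shell and the picture viewer there is one more tool, called after "Request:" as name(argument=value, ...) on one line, values as JSON. jog_arm: Moves the arm, as the interface text tells. Its arguments: {"type":"object","properties":{"rows":{"type":"array"},"squeeze":{"type":"number"}},"required":["rows"]}

```bash
mkdir -p pics
cat > h.py <<'E'
import numpy as np, cv2
from scipy.spatial.transform import Rotation as R
from workcell import get_state, vision, workorder, manip
def cal(n):
    c=vision.get_calibration(n); A=np.array(c["attitude"],float)
    A=R.from_quat(A.ravel()).as_matrix() if A.size==4 else A
    return np.array(c["intrinsics"],float).reshape(3,3),np.array(c["position"],float),A
def ray(c,u,v):
    K,p,A=c; d=A@np.linalg.inv(K)@np.array([u,v,1.]); return p,d/np.linalg.norm(d)
def onz(c,u,v,z):
    p,d=ray(c,u,v); return p+d*(z-p[2])/d[2]
def proj(c,X):
    K,p,A=c; q=K@A.T@(np.array(X)-p); return q[:2]/q[2]
def tri(rs):
    M=np.zeros((3,3));b=np.zeros(3)
    for p,d in rs:
        P=np.eye(3)-np.outer(d,d);M+=P;b+=P@p
    return np.linalg.solve(M,b)
def snap(n,name=None):
    c=cal(n); im=cv2.cvtColor(np.array(vision.snapshot(n)),cv2.COLOR_RGB2BGR)
    if name: cv2.imwrite(f"pics/{name}.png",im)
    return c,im
E
python3 - <<'E'
from h import *
a,i=snap("top","top0"); b,j=snap("scene","scene0"); 
cv2.imwrite("pics/both.png",np.hstack([i,j])[:, :] if 0 else cv2.resize(np.vstack([i,j]),(400,600)))
print(vision.get_calibration("top"),vision.get_calibration("scene"),vision.get_calibration("wrist"),get_state(),manip.tip_extent)
E
```

```text
{'intrinsics': array([[382.04524106,   0.        , 257.23431155],
       [  0.        , 382.04524106, 189.41483955],
       [  0.        ,   0.        ,   1.        ]]), 'position': array([489.58129633, -44.06371877, 946.62160816]), 'attitude': array([-0.69998834,  0.71386964, -0.01732702,  0.01030676])} {'intrinsics': array([[446.63044319,   0.        , 256.05663861],
       [  0.        , 446.63044319, 191.12547638],
       [  0.        ,   0.        ,   1.        ]]), 'position': array([1062.68461954, -450.28614701,  892.4448492 ]), 'attitude': array([ 0.85016891,  0.41443847, -0.14964559, -0.28820094])} {'intrinsics': array([[334.72987598,   0.        , 257.36313879],
       [  0.        , 334.72987598, 183.98925811],
       [  0.        ,   0.        ,   1.        ]]), 'position': array([ 199.15699003, -517.55312193,  372.4614703 ]), 'attitude': array([ 0.77305685, -0.61536246, -0.09656638,  0.11994621])} {'t': 0.1, 'joints': array([-1.54680872e+00,  2.59299432e-01,  1.53598862e+00, -2.93652263e-05,
        1.34800533e+00, -2.02789466e-01]), 'joint_vel': array([ 0.00024689, -0.00312027, -0.00120798,  0.00110348, -0.00018273,
       -0.00109168]), 'joint_efforts': array([ 3.13495293e-03, -4.46967387e+01, -2.91248041e+01, -1.15414659e-04,
        6.20896026e-03, -2.47194947e-06]), 'ee_pos': array([ 123.66880937, -535.44821331,  247.53601811]), 'eef_rot': array([ 9.93577677e-01,  1.13148914e-01,  6.16625503e-05, -8.48248823e-04]), 'ft_force': array([ 0.44629792,  0.30452402, -1.06578533]), 'torque': array([-0.04115475,  0.00983095, -0.02520142]), 'gripper_force': 0.0, 'finger_gap': 1.0036962693166587} 17.0
```

View pics/top0.png

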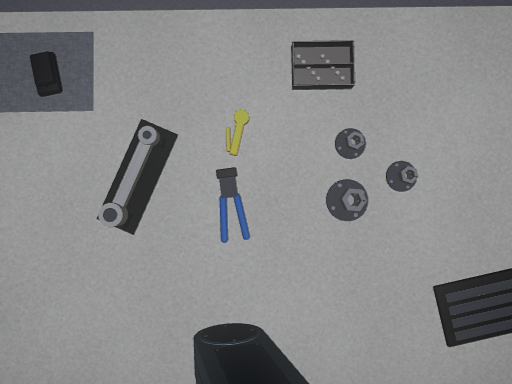

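View pics/scene0.png

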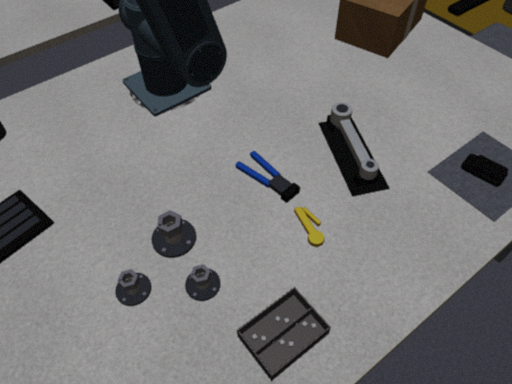

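Top view: the large mount has its flange at (347,200) and collar at (353,200). The link hub is at (112,215) and the knuckle at (148,134). The crimper lies around (232,205) and the stripper at (238,132). In the scene view the collar is at (170,221), the hub at (341,110) and the knuckle at (368,168).

Run:
```python
from h import *
a=cal("top"); b=cal("scene"); 
i=cv2.imread("pics/top0.png"); g=cv2.cvtColor(i,cv2.COLOR_BGR2GRAY)
# flange diameter check
m=(g<95).astype(np.uint8); n,l,s,c=cv2.connectedComponentsWithStats(m)
for k in range(1,n):
    if s[k,4]>300: print(s[k],c[k].round(1),onz(a,*c[k],10).round(0), "w_mm",s[k,2:4]*936/382)
print("collar",tri([ray(a,353,200),ray(b,170,217)]),onz(a,353,200,75),onz(b,170,217,75))
print("hub",tri([ray(a,112,215),ray(b,341,109)]),onz(a,112,215,77),onz(b,341,109,77))
print("kn",tri([ray(a,148,134),ray(b,368,163)]),onz(a,148,134,69),onz(b,368,163,69))
s=get_state();Rt=R.from_quat(s["eef_rot"]).as_matrix();print(Rt)
w=cal("wrist");print(Rt.T@(w[1]-s["ee_pos"]),Rt.T@w[2])
```

```text
[   0    0  512   12 4505] [224.4   4.1] [991.  19.  10.] w_mm [1254.53403141   29.40314136]
[   0   32   93   80 7122] [45.3 70.8] [829. 464.  10.] w_mm [227.87434555 196.02094241]
[ 291   41   64   49 1157] [323.6  64.3] [ 835. -225.   10.] w_mm [156.81675393 120.06282723]
[ 103  119   75  116 2923] [141.6 175.5] [566. 229.  10.] w_mm [183.76963351 284.23036649]
[335 128  31  31 509] [347.6 144.5] [ 633. -279.   10.] w_mm [75.95811518 75.95811518]
[386 161  30  31 537] [398.  176.2] [ 552. -401.   10.] w_mm [73.5078534  75.95811518]
[ 216  167   34   76 1068] [229.7 200.1] [501.  14.  10.] w_mm [ 83.30890052 186.21989529]
[326 179  42  42 935] [343.4 199.8] [ 496. -265.   10.] w_mm [102.91099476 102.91099476]
[ 433  268   79   79 4687] [475.3 307.2] [ 229. -580.   10.] w_mm [193.57068063 193.57068063]
[ 193  323  116   61 5238] [240.5 357. ] [123.  -5.  10.] w_mm [284.23036649 149.46596859]
collar [ 495.52733502 -268.57769482   83.35399132] [ 495.10555789 -271.49514418   75.        ] [ 490.27759969 -266.04341432   75.        ]
hub [472.43466975 278.01450991  76.01870931] [471.93915285 276.86401056  77.        ] [473.48582595 278.0557416   77.        ]
kn [654.16602733 192.79037857  78.53023325] [656.56233786 196.18845884  69.        ] [648.99897022 199.36848741  69.        ]
[[ 9.74394639e-01  2.24844575e-01 -6.94237998e-05]
 [ 2.24844366e-01 -9.74393207e-01  1.69955629e-03]
 [ 3.14489934e-04 -1.67164809e-03 -9.99998553e-01]]
[  77.61817681   -0.67257894 -124.90009842] [[-8.58513915e-04 -9.52481369e-01 -3.04595640e-01]
 [ 9.99999631e-01 -8.14706079e-04 -2.70920612e-04]
 [ 9.89091629e-06 -3.04595761e-01  9.52481718e-01]]
```

Request:
jog_arm(rows=[4.2,-1.77,0,0,0,0,1,4.2,-1.77,0,0,0,0,1,4.2,-1.77,0,0,0,0,1,4.2,-1.77,0,0,0,0,1,4.2,-1.77,0,0,0,0,1])

```text
t: 0.72
ee_pos: [309.4, -401.3, 248.0]
eef_rot: [0.994, 0.113, -0.0, -0.0]
ft_force: [-0.8, -0.6, -0.2]
finger_gap: 1.003
gripper_force: 0.0
```

Request:
jog_arm(rows=[4.2,-1.77,1,0,0,0,1,4.2,-1.77,1,0,0,0,1,4.2,-1.77,1,0,0,0,1,4.2,-1.77,1,0,0,0,1,4.2,-1.77,1,0,0,0,1])

```text
t: 1.35
ee_pos: [494.1, -267.8, 197.6]
eef_rot: [0.994, 0.113, -0.0, -0.0]
ft_force: [-0.2, -0.8, -0.6]
finger_gap: 1.0
gripper_force: 0.0
```

Request:
jog_arm(rows=[0,0,0,0,0,0,1,0,0,0,0,0,0,1])

```text
t: 1.6
ee_pos: [492.8, -269.0, 198.0]
eef_rot: [0.994, 0.114, -0.001, -0.0]
ft_force: [0.1, -0.6, 1.1]
finger_gap: 1.002
gripper_force: 0.0
```

Run:
```python
from h import *
s=get_state(); c,i=snap("wrist","w1"); print(s["t"],s["ee_pos"],s["ft_force"]); np.save("c1.npy",np.array([*c[0].ravel(),*c[1],*c[2].ravel()]))
print(proj(c,[495,-269,75]))
```

```text
1.6 [ 492.75049848 -268.96691142  197.96387829] [ 0.08987355 -0.57720864  1.12380297]
[259.10602836 179.08982379]
```

View pics/w1.png

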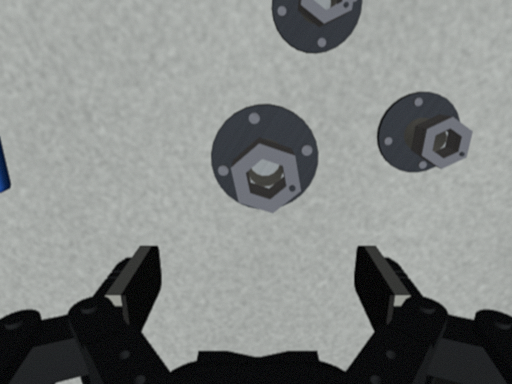

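Wrist view: the collar's top face is centred near (266,174), with the dark dot on a corner at (293,188). The fingers are clear of everything.

Run:
```python
from h import *
v=np.load("c1.npy"); c=(v[:9].reshape(3,3),v[9:12],v[12:].reshape(3,3))
i=cv2.imread("pics/w1.png"); crop=i[95:220,205:330]; cv2.imwrite("pics/w1c.png",cv2.resize(crop,(600,600),interpolation=cv2.INTER_CUBIC))
g=cv2.cvtColor(i,cv2.COLOR_BGR2GRAY)
print([ (p,i[p[1],p[0]].tolist()) for p in [(240,165),(245,180),(290,165),(275,195),(265,150),(270,207),(266,185),(230,130)]])
print("dot",onz(c,293,188,75), "hexc",onz(c,266,174,75))
```

```text
[((240, 165), [122, 115, 111]), ((245, 180), [124, 116, 112]), ((290, 165), [123, 114, 112]), ((275, 195), [105, 97, 95]), ((265, 150), [122, 115, 112]), ((270, 207), [124, 116, 112]), ((266, 185), [84, 88, 87]), ((230, 130), [67, 61, 57])]
dot [ 493.87020128 -296.41569757   75.        ] hexc [ 500.1845721  -273.24490254   75.        ]
```

View pics/w1c.png

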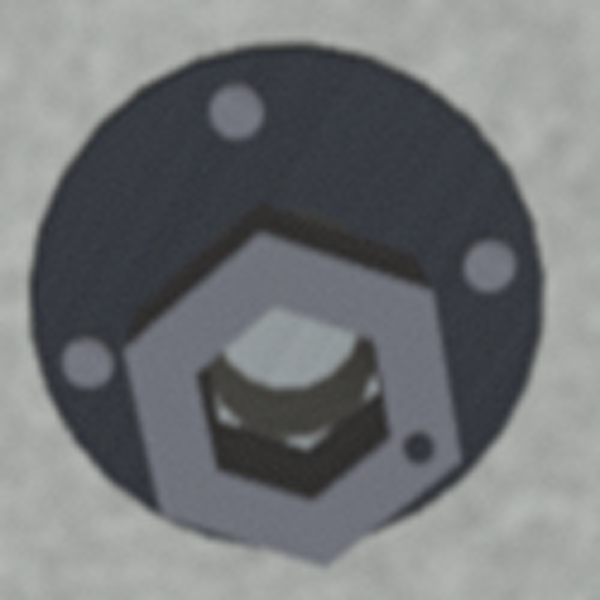

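The enlarged crop shows the hexagon's corners at (262,232), (433,290), (460,460), (325,565), (163,512) and (125,350). The dot is beside corner (460,460), and the flange is outlined at centre (288,295).

Run:
```python
from h import *
v=np.load("c1.npy"); c=(v[:9].reshape(3,3),v[9:12],v[12:].reshape(3,3))
P=np.array([(460,460),(325,565),(163,512),(125,350),(262,232),(433,290)])
uv=np.array([205,95])+(P+.5)/4.8-.5
W=np.array([onz(c,*p,75) for p in uv])[:,:2]; ctr=W.mean(0)
for z in (70,75,80):
    w=np.array([onz(c,*p,z) for p in uv])[:,:2]; m=w.mean(0); print(z,m.round(1),"circumdiam",2*np.linalg.norm(w-m,axis=1).mean())
a=np.degrees(np.arctan2(*(W-ctr).T[::-1])); print("corner ang",a, "axis", (a-a[0]+180)%360-180)
uc=proj(c,[*ctr,75]); 
print("2view top+wrist",tri([ray(cal("top"),353,200),ray(c,*uc)]))
b,g=snap("top"); 
F=(np.array([288,295])+.5)/4.8-.5+np.array([205,95]); print("flange",onz(c,*F,10))
s=get_state(); Rt=R.from_quat(s["eef_rot"]).as_matrix(); print(s["ee_pos"],"tool y ang",np.degrees(np.arctan2(Rt[1,1],Rt[0,1])))
```

```text
70 [ 494.9 -274.6] circumdiam 58.26342338278007
75 [ 496.4 -274.1] circumdiam 57.110885260429974
80 [ 497.8 -273.7] circumdiam 55.95834713807983
corner ang [ -96.32717071 -156.31816021  143.70865833   84.53046135   23.69438548
  -35.99405793] axis [   0.          -59.99098949 -119.96417096 -179.14236794  120.02155619
   60.33311278]
2view top+wrist [ 494.76105354 -274.09916024   67.86310221]
flange [ 499.35141061 -273.67991422   10.        ]
[ 492.42136626 -269.76372608  198.47972796] tool y ang -77.06566168324208
```

Request:
jog_arm(rows=[0,0,0,0,0,-10.6,1,0.13,0.56,2.5,0,0,0,1,0,0,3.5,0,0,0,1,0,0,0,0,0,0,1])

```text
t: 2.2
ee_pos: [494.2, -273.3, 136.3]
eef_rot: [0.979, 0.203, -0.002, -0.002]
ft_force: [0.4, 0.7, -0.4]
finger_gap: 0.998
gripper_force: 0.0
```

Run:
```python
from h import *
c,i=snap("wrist","w2"); s=get_state(); Rt=R.from_quat(s["eef_rot"]).as_matrix(); print(s["t"],s["ee_pos"],"tool y ang",np.degrees(np.arctan2(Rt[1,1],Rt[0,1])))
# hex top mask: hue/brightness
g=i.astype(int); m=(abs(g-np.array([122,115,112])).max(2)<9).astype(np.uint8)
m=cv2.morphologyEx(m,cv2.MORPH_OPEN,np.ones((3,3)))
cs,_=cv2.findContours(m,cv2.RETR_EXTERNAL,2)
for k in sorted(cs,key=cv2.contourArea)[-4:]:
    h=cv2.convexHull(k); ap=cv2.approxPolyDP(h,5,True)[:,0]
    W=np.array([onz(c,*p,75)[:2] for p in ap]); q=W-W.mean(0)
    print(cv2.contourArea(k),ap.tolist(),W.mean(0),2*np.linalg.norm(q,axis=1),np.degrees(np.arctan2(q[:,1],q[:,0])))
```

```text
2.25 [ 495.3860766  -274.06409763  138.02574462] tool y ang -66.49984533857248
27.0 [[321, 0], [312, 3]] [ 609.33015563 -254.235149  ] [4.58428364 4.58428364] [-49.76113182 130.23886818]
714.0 [[415, 0], [409, 14], [378, 23], [354, 1]] [ 620.44361521 -289.01286383] [26.08779601 20.86262303 15.50496626 36.35844142] [-47.54795226 -77.6255806  165.17876905 101.24538095]
1159.5 [[502, 174], [511, 184], [509, 216], [472, 229], [458, 210], [468, 184]] [ 555.32912324 -393.19323431] [33.7249628  31.26694192 37.35741653 39.01518744 33.79606017 32.2977508 ] [   4.22256554  -27.36064581  -99.96711791 -170.93726399  135.93730517
   75.88456928]
5270.0 [[263, 165], [303, 188], [301, 231], [261, 251], [223, 232], [220, 188]] [ 496.35036369 -274.13104851] [55.72706928 55.67872835 55.30475399 55.04432808 55.58303069 56.45611288] [  22.24977958  -36.3976539   -96.32142972 -157.37132566  144.91637738
   83.91342825]
```

Request:
jog_arm(rows=[0.05,0,4.0,0,0,0,1,0,0,3.7,0,0,0,1,0,0,0,0,0,0,0.3,0,0,0,0,0,0,0.3,0,0,0,0,0,0,0.3], squeeze=60)

```text
t: 2.88
ee_pos: [498.0, -274.0, 64.0]
eef_rot: [0.979, 0.204, 0.001, 0.001]
ft_force: [-1.6, 2.5, 6.9]
finger_gap: 0.57
gripper_force: 64.0
```

Request:
jog_arm(rows=[0,0,0,0,0,0,0.3,0,0,0,0,0,0,0.3])

```text
t: 3.12
ee_pos: [498.0, -274.0, 64.0]
eef_rot: [0.979, 0.204, 0.001, 0.001]
ft_force: [-1.4, 1.6, 6.8]
finger_gap: 0.578
gripper_force: 64.1
```

Request:
jog_arm(rows=[0,0,0,0,0,-10,0.3,0,0,0,0,0,-10,0.3,0,0,0,0,0,-10,0.3,0,0,0,0,0,-10,0.3,0,0,0,0,0,-5,0.3])

```text
t: 3.75
ee_pos: [497.1, -273.2, 64.0]
eef_rot: [0.825, 0.565, 0.0, 0.0]
ft_force: [-4.7, 4.3, 9.4]
finger_gap: 0.571
gripper_force: 64.6
```

```bash
cat > st.py <<'E'
from h import *
s=get_state(); Rt=R.from_quat(s["eef_rot"]).as_matrix(); print(s["t"],s["ee_pos"].round(1),"yaw y",np.degrees(np.arctan2(Rt[1,1],Rt[0,1])).round(2),"tool z",Rt[:,2].round(4),s["torque"].round(2),s["ft_force"].round(1),s["finger_gap"],s["gripper_force"],s["joints"].round(2))
E
python3 st.py
```

```text
3.75 [ 497.1 -273.2   64. ] yaw y -21.18 tool z [ 8.e-04 -6.e-04 -1.e+00] [ 0.78  0.88 -0.07] [-4.7  4.3  9.4] 0.5714532509964773 64.59511041641235 [-0.7   0.47  1.72  0.    0.95 -0.33]
```

Request:
jog_arm(rows=[0,0,0,0,0,-5,0.3,0,0,0,0,0,-3,0.3,0,0,0,0,0,0,0.3])

```text
t: 4.12
ee_pos: [496.9, -273.1, 63.9]
eef_rot: [0.784, 0.62, -0.0, 0.0]
ft_force: [-5.4, 3.7, 9.7]
finger_gap: 0.573
gripper_force: 64.6
```

```bash
python3 st.py
```

```text
4.125 [ 496.9 -273.1   63.9] yaw y -13.34 tool z [ 3.e-04 -4.e-04 -1.e+00] [0.77 0.85 0.07] [-5.4  3.7  9.7] 0.5726938544338018 64.64189887046814 [-0.7   0.47  1.72 -0.    0.95 -0.47]
```

Request:
jog_arm(rows=[0,0,0,0,0,-3,0.3,0,0,0,0,0,-3,0.3,0,0,0,0,0,0,0.3])

```text
t: 4.5
ee_pos: [496.8, -273.0, 64.0]
eef_rot: [0.753, 0.658, 0.001, -0.0]
ft_force: [-5.0, 4.1, 11.1]
finger_gap: 0.574
gripper_force: 65.1
```

```bash
python3 st.py
```

```text
4.5 [ 496.8 -273.    64. ] yaw y -7.69 tool z [ 0.001   0.0012 -1.    ] [ 0.84  1.08 -2.21] [-5.   4.1 11.1] 0.5735761384313492 65.06802320480347 [-0.7   0.47  1.72  0.    0.95 -0.57]
```

Request:
jog_arm(rows=[0,0,0,0,0,-3,0.3,0,0,0,0,0,-2,0.3,0,0,0,0,0,0,0.3])

```text
t: 4.88
ee_pos: [496.9, -273.0, 64.1]
eef_rot: [0.726, 0.688, 0.002, -0.0]
ft_force: [-6.2, 4.1, 11.4]
finger_gap: 0.574
gripper_force: 101.8
```

```bash
python3 st.py
```

```text
4.875 [ 496.9 -273.    64.1] yaw y -3.02 tool z [ 0.002   0.0023 -1.    ] [ 0.73  1.2  -4.5 ] [-6.2  4.1 11.4] 0.5741189558274272 101.84261568601869 [-0.7   0.47  1.72  0.    0.95 -0.65]
```

The torque shows the stop has been reached. I'll relieve it, open the fingers and lift.

Request:
jog_arm(rows=[0,0,0,0,0,4,0.3,0,0,0,0,0,0,1,0,0,0,0,0,0,1,0,0,0,0,0,0,1,0,0,-2,0,0,0,1])

```text
t: 5.5
ee_pos: [496.2, -272.7, 80.2]
eef_rot: [0.745, 0.667, -0.0, -0.002]
ft_force: [0.3, 0.4, 0.5]
finger_gap: 0.999
gripper_force: 0.0
```

Request:
jog_arm(rows=[0,0,-5.5,0,0,0,1,0,0,-5.5,0,0,0,1,0,0,0,0,0,0,1])

```text
t: 5.88
ee_pos: [499.6, -275.5, 196.6]
eef_rot: [0.745, 0.667, 0.001, 0.005]
ft_force: [1.2, 0.0, -1.5]
finger_gap: 1.0
gripper_force: 0.0
```

```bash
cat > hx.py <<'E'
from h import *
c,i=snap("wrist","w3")
g=i.astype(int); m=(abs(g-np.array([122,115,112])).max(2)<9).astype(np.uint8)
m=cv2.morphologyEx(m,cv2.MORPH_OPEN,np.ones((3,3)))
cs,_=cv2.findContours(m,cv2.RETR_EXTERNAL,2)
for k in cs:
    h=cv2.convexHull(k); ap=cv2.approxPolyDP(h,3.5,True)[:,0]
    if cv2.contourArea(h)<1000: continue
    W=np.array([onz(c,*p,75)[:2] for p in ap]); q=W-W.mean(0)
    print(cv2.contourArea(k),ap.tolist(),W.mean(0),2*np.linalg.norm(q,axis=1),np.degrees(np.arctan2(q[:,1],q[:,0])))
    x,y,w,hh=cv2.boundingRect(h); sub=i[y:y+hh,x:x+w].max(2); mm=np.zeros_like(m); cv2.drawContours(mm,[h],-1,1,-1)
    dk=((i.max(2)<95)&(mm>0)).astype(np.uint8); n,l,s,ce=cv2.connectedComponentsWithStats(dk)
    for j in range(1,n):
        if s[j,4]>4: d=onz(c,*ce[j],75)[:2]-W.mean(0); print("dark",s[j,4],ce[j],d,np.degrees(np.arctan2(d[1],d[0])))
E
python3 st.py; python3 hx.py
```

```text
5.875 [ 499.6 -275.5  196.6] yaw y -6.37 tool z [ 0.0081 -0.0069 -0.9999] [-0.02 -0.04  0.  ] [ 1.2  0.  -1.5] 0.9997019993528266 0.0 [-0.7   0.33  1.57 -0.    1.23 -0.59]
```

```bash
python3 - <<'E'
from h import *
c,i=snap("wrist","w4"); u=proj(c,[496.3,-274,75]).astype(int); print(u)
x,y=u; cr=i[max(0,y-50):y+50,x-50:x+50]; cv2.imwrite("pics/w4c.png",cv2.resize(cr,(600,600),interpolation=cv2.INTER_CUBIC))
E
python3 st.py
```

```text
[254 184]
5.975 [ 497.2 -273.5  191.7] yaw y -6.38 tool z [ 9.e-04 -9.e-04 -1.e+00] [ 0.02  0.   -0.02] [-0.2 -0.2 -0.4] 0.9997987408656882 0.0 [-0.7   0.33  1.58 -0.    1.23 -0.59]
```

View pics/w4c.png

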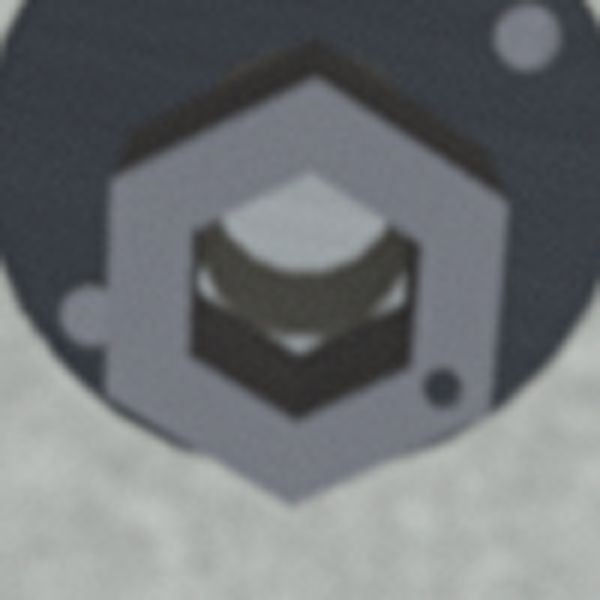

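The crop now has corners at (315,75), (508,205), (492,405), (293,505), (105,390) and (110,180). The dot at (442,388) is beside corner (492,405).

Run:
```python
from h import *
c=cal("wrist"); P=np.array([(492,405),(293,505),(105,390),(110,180),(315,75),(508,205)])
uv=np.array([204,134])+(P+.5)/6-.5
W=np.array([onz(c,*p,75)[:2] for p in uv]);m=W.mean(0);q=W-m;a=np.degrees(np.arctan2(q[:,1],q[:,0]));print(m,2*np.linalg.norm(q,axis=1),a,a-np.array([-96.3,-156.3,143.7,84,23.7,-36]))
# link by top picture: bright circles
t=cal("top"); i=cv2.imread("pics/top0.png"); g=cv2.cvtColor(i,cv2.COLOR_BGR2GRAY)
print("bal approx",onz(t,112,215,77),onz(t,148,134,69))
```

```text
[ 494.51181955 -271.28144108] [56.33516615 57.05139886 56.7976799  56.75386003 56.80977803 56.20200884] [ -37.56591364  -99.4455258  -160.31975814  141.18973934   80.66700288
   18.81283186] [  58.73408636   56.8544742  -304.01975814   57.18973934   56.96700288
   54.81283186]
bal approx [471.93915285 276.86401056  77.        ] [656.56233786 196.18845884  69.        ]
```

The collar has turned about 57° to its stop. The mount axis is near (496.5,-274). Next is the link, whose balance point is near (522,255).

Request:
jog_arm(rows=[5.28,-0.34,0,0,0,-7.26,1,5.28,0.33,0,0,0,-7.26,1,5.2,0.99,0,0,0,-7.26,1,5.03,1.64,0,0,0,-7.26,1,4.78,2.26,0,0,0,-7.26,1])

```text
t: 6.6
ee_pos: [508.2, -7.3, 189.2]
eef_rot: [0.499, 0.867, -0.001, -0.002]
ft_force: [0.5, -0.5, 0.1]
finger_gap: 1.001
gripper_force: 0.0
```

Request:
jog_arm(rows=[4.46,2.85,0,0,0,-7.26,1,4.06,3.39,0,0,0,-7.26,1,3.6,3.88,0,0,0,-7.26,1,3.08,4.3,0,0,0,-7.26,1,2.52,4.65,0,0,0,-7.26,1])

```text
t: 7.22
ee_pos: [520.7, 256.5, 189.0]
eef_rot: [0.204, 0.979, -0.001, -0.002]
ft_force: [0.5, -0.3, 0.1]
finger_gap: 1.001
gripper_force: 0.0
```

Request:
jog_arm(rows=[0,0,0,0,0,0,1,0,0,0,0,0,0,1,0,0,0,0,0,0,1])

```text
t: 7.6
ee_pos: [521.6, 253.7, 190.5]
eef_rot: [0.207, 0.978, -0.001, -0.001]
ft_force: [0.3, -0.2, 0.5]
finger_gap: 1.002
gripper_force: 0.0
```

```bash
python3 st.py
python3 - <<'E'
from h import *
c,i=snap("wrist","w5"); np.save("c5.npy",np.array([*c[0].ravel(),*c[1],*c[2].ravel()]))
print(proj(c,[472,277,77]),proj(c,[522,255,61]))
E
```

```text
7.6 [521.6 253.7 190.5] yaw y 66.08 tool z [-1.6e-03 -8.0e-04 -1.0e+00] [ 0.03  0.01 -0.01] [ 0.3 -0.2  0.5] 1.0017984656848384 0.0 [ 0.26  0.36  1.54 -0.    1.24 -0.89]
[258.85425101 112.98687617] [258.96751181 180.8321821 ]
```

View pics/w5.png

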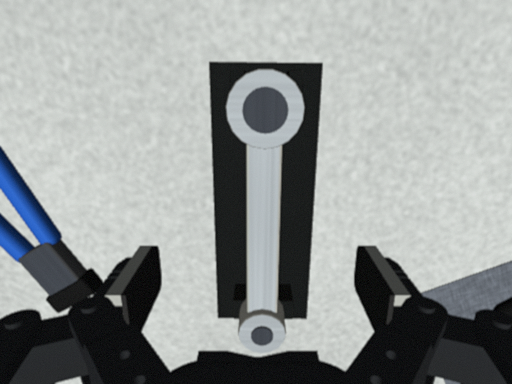

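Wrist view: the hub is centred at (265,110), the knuckle at (262,336), and the bar runs between columns 246 and 282. The crimper's head is near (75,290) and has to be checked against the left finger's descent.

Run:
```python
from h import *
v=np.load("c5.npy"); c=(v[:9].reshape(3,3),v[9:12],v[12:].reshape(3,3))
i=cv2.imread("pics/w5.png"); g=cv2.cvtColor(i,cv2.COLOR_BGR2GRAY)
m=(g>110).astype(np.uint8); m[:, :222]=0; m[:,308:]=0; m[:66]=0
n,l,s,ce=cv2.connectedComponentsWithStats(m); k=l[185,262]; b=l==k; print(s[k])
# hub: rim contour from upper part
ys,xs=np.nonzero(b); cs,_=cv2.findContours(b.astype(np.uint8),cv2.RETR_EXTERNAL,2); P=max(cs,key=len)[:,0]
H=P[P[:,1]<135]; W=np.array([onz(c,*p,77)[:2] for p in H])
from scipy.optimize import least_squares
r=least_squares(lambda q:np.hypot(*(W-q[:2]).T)-q[2],[472,277,28]).x; print("hub",r)
# dark recess
d=((g<110)&(np.hypot(*(np.indices(g.shape)[::-1]-np.array([265,110])[:,None,None]))<30)).astype(np.uint8)
n2,l2,s2,c2=cv2.connectedComponentsWithStats(d); print(s2[1:],c2[1:])
# bar edges at rows
mid=[]
for y in (160,180,200,220,240,260):
    x=np.nonzero(b[y])[0]; mid.append(onz(c,x.mean(),y,61)[:2]); print(y,x.min(),x.max(), np.linalg.norm(onz(c,x.min()-.5,y,61)-onz(c,x.max()+.5,y,61)))
mid=np.array(mid); u=np.linalg.svd(mid-mid.mean(0))[2][0]; u*=np.sign(u[0]); print("bar",mid.mean(0),u,np.degrees(np.arctan2(u[1],u[0])))
p=mid.mean(0); hp=p+u*((r[:2]-p)@u); print("hub on bar line",hp,"balance",hp+55*u)
uh=proj(c,[*r[:2],77]); print("2view hub",tri([ray(c,*uh),ray(cal("top"),112,215)]),tri([ray(c,*uh),ray(cal("scene"),341,109)]))
q=hp+55*u
for (x,y) in [(75,290),(100,285),(65,310),(60,235)]:
    w=onz(c,x,y,24)[:2]-q; print("crimp rel balance along,across",w@u,w@np.array([-u[1],u[0]]))
```

```text
[ 226   69   78  244 8616]
hub [471.59845047 281.66168445  26.87830266]
[[ 243   87   45   46 1611]] [[264.8833023  109.69087523]]
160 247 281 27.29467802755051
180 247 280 27.016683509399318
200 247 279 26.727962883966228
220 247 279 27.25361961509823
240 247 278 26.958068279446945
260 247 278 27.50996196830913
bar [547.09707433 247.55724754] [ 0.91025589 -0.41404615] -24.459262463823457
hub on bar line [471.68794659 281.85843637] balance [521.75202051 259.08589802]
2view hub [472.17332808 281.31691251  65.33810431] [471.51617216 281.2752473   73.79088793]
crimp rel balance along,across 131.12784783999234 -189.296154942853
crimp rel balance along,across 124.97314438120928 -163.06235133467226
crimp rel balance along,across 155.5111347861774 -203.49255131142516
crimp rel balance along,across 69.49202339979723 -194.0660803782006
```

Request:
jog_arm(rows=[0.21,0.5,4,0,0,0.5,1,0,0,4,0,0,0,1,0,0,4,0,0,0,1,0,0,2.4,0,0,0,1,0,0,0,0,0,0,1])

```text
t: 8.28
ee_pos: [520.7, 258.9, 45.5]
eef_rot: [0.211, 0.977, -0.001, -0.002]
ft_force: [0.3, -0.6, 0.4]
finger_gap: 1.0
gripper_force: 0.0
```

```bash
python3 st.py
```

```text
8.275 [520.7 258.9  45.5] yaw y 65.58 tool z [-0.0044 -0.0013 -1.    ] [ 0.03  0.   -0.01] [ 0.3 -0.6  0.4] 1.0003528643356308 0.0 [ 0.27  0.52  1.69 -0.    0.94 -0.87]
```

Request:
jog_arm(rows=[0,0,0,0,0,0,0,0,0,0,0,0,0,0,0,0,0,0,0,0,0,0,0,0,0,0,0,0,0,0,0,0,0,0,0], squeeze=90)

```text
t: 8.9
ee_pos: [522.4, 260.0, 48.8]
eef_rot: [0.21, 0.978, -0.0, 0.001]
ft_force: [-1.4, -3.8, 6.5]
finger_gap: 0.314
gripper_force: 90.7
```

Request:
jog_arm(rows=[0,0,0,0,0,0,0,0,0,0,0,0,0,0,0,0,-1,0,0,0,0,0,0,-2,0,0,0,0,0,0,-2,0,0,0,0])

```text
t: 9.52
ee_pos: [520.8, 260.4, 97.0]
eef_rot: [0.21, 0.978, -0.001, -0.001]
ft_force: [1.0, -0.0, -7.3]
finger_gap: 0.315
gripper_force: 89.1
```

```bash
python3 st.py
```

```text
9.525 [520.8 260.4  97. ] yaw y 65.7 tool z [-2.7e-03 -5.0e-04 -1.0e+00] [-0.01  0.02  0.03] [ 1.  -0.  -7.3] 0.31481630285581114 89.13025259971619 [ 0.27  0.46  1.64  0.    1.04 -0.87]
```

Request:
jog_arm(rows=[0,0,-3,0,0,0,0,0,0,-3,0,0,0,0,0,0,-2.5,0,0,0,0,0,0,0,0,0,0,0,0,0,0,0,0,0,0])

```text
t: 10.15
ee_pos: [520.8, 260.3, 180.8]
eef_rot: [0.21, 0.978, -0.001, -0.001]
ft_force: [-0.7, -0.0, -8.3]
finger_gap: 0.312
gripper_force: 89.6
```

```bash
python3 st.py
cat > hub.py <<'E'
from h import *
import sys
s=get_state(); c,i=snap("wrist","w6"); g=cv2.cvtColor(i,cv2.COLOR_BGR2GRAY)
Rt=R.from_quat(s["eef_rot"]).as_matrix(); T=s["ee_pos"]
p0=proj(c,T+Rt@np.array([55,0,-27])); print("expected hub px",p0)
cv2.imwrite("pics/w6v.png",i)
E
python3 hub.py
```

```text
10.15 [520.8 260.3 180.8] yaw y 65.7 tool z [-2.8e-03 -7.0e-04 -1.0e+00] [-0.    0.05  0.06] [-0.7 -0.  -8.3] 0.31215970981631647 89.6097207069397 [ 0.27  0.37  1.55  0.    1.22 -0.87]
expected hub px [256.28914669 159.67183457]
```

View pics/w6v.png

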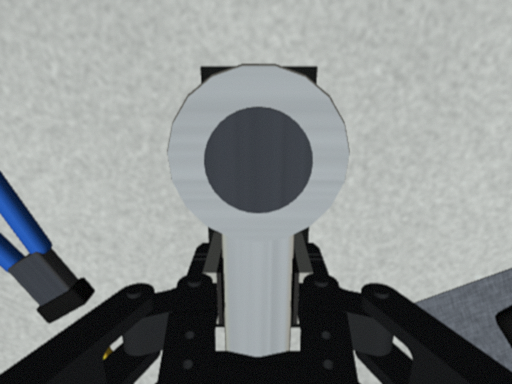

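The link is lifted out and held. The hub rim spans columns 168–349 with its centre near (258,155), and the bar leaves the hub downwards between columns 222 and 294. Next I check tilt and hub position in the tool frame.

```bash
cat > hub2.py <<'E'
from h import *
from scipy.optimize import least_squares
s=get_state(); c=cal("wrist"); i=cv2.imread("pics/w6v.png"); g=cv2.cvtColor(i,cv2.COLOR_BGR2GRAY).astype(float)
Rt=R.from_quat(s["eef_rot"]).as_matrix(); T=s["ee_pos"]
cx,cy=258.5,155; P=[]
gs=cv2.GaussianBlur(g,(5,5),1)
for a in np.radians(np.r_[np.arange(-235,56,3)]):
    r=np.arange(78,104,.5); x=cx+r*np.cos(a); y=cy+r*np.sin(a)
    v=cv2.remap(gs.astype(np.float32),x.astype(np.float32)[None],y.astype(np.float32)[None],1)[0]
    k=np.argmax(abs(np.gradient(v))); P.append((x[k],y[k]))
P=np.array(P); rays=[ray(c,*p) for p in P]; o=Rt.T@(rays[0][0]-T); D=np.array([Rt.T@d for _,d in rays])
def f(q,fixed=None):
    C=np.array([q[0],q[1],q[2]]); n=np.array([q[3],q[4],1.]); n/=np.linalg.norm(n)
    X=o+D*((C-o)@n/(D@n))[:,None]; return np.linalg.norm(X-C,axis=1)-28
f0=lambda q:f([*q,0,0])
r0=least_squares(f0,[55,0,-27],loss="soft_l1"); r1=least_squares(f,[*r0.x,0,0],loss="soft_l1")
print("level",r0.x.round(2),r0.cost,"| tilt",r1.x.round(3),r1.cost)
for y in (255,275,295,315,335):
    gr=np.gradient(gs[y]); L=212+np.argmax(gr[212:232]); Rr=284+np.argmin(gr[284:308]); 
    dep=c[0][0,0]*28/(Rr-L); X=c[1]+dep*c[2]@np.linalg.inv(c[0])@np.array([(L+Rr)/2,y,1]); print(y,L,Rr,(Rt.T@(X-T)).round(1))
E
python3 hub2.py
```

```text
level [ 54.76   0.47 -24.48] 9.873048620152726 | tilt [ 5.4938e+01  5.9300e-01 -2.4201e+01 -4.2000e-02 -1.7000e-02] 9.60468426224871
255 222 293 [11.8  0.3 -7.6]
275 223 291 [ 1.   0.1 -5. ]
295 224 291 [-8.2  0.3 -5.7]
315 224 290 [-17.6   0.1  -6.5]
335 215 300 [ -2.3   0.3 -35. ]
```

Request:
jog_arm(rows=[-0.9,-1.78,0,0,0,0,0,-1.81,-3.55,0,0,0,0,0,-1.81,-3.55,0,0,0,0,0,-1.81,-3.55,0,0,0,0,0,-1.81,-3.55,0,0,0,0,0])

```text
t: 10.82
ee_pos: [529.5, 79.2, 181.3]
eef_rot: [0.211, 0.978, -0.0, -0.001]
ft_force: [0.6, -0.5, -7.0]
finger_gap: 0.314
gripper_force: 89.8
```

Request:
jog_arm(rows=[-1.81,-3.55,0,0,0,0,0,-1.81,-3.55,0,0,0,0,0,-1.81,-3.55,0,0,0,0,0,-1.81,-3.55,0,0,0,0,0,-1.81,-3.55,0,0,0,0,0])

```text
t: 11.45
ee_pos: [538.7, -119.6, 181.3]
eef_rot: [0.211, 0.978, 0.0, -0.001]
ft_force: [0.7, 0.0, -7.8]
finger_gap: 0.314
gripper_force: 89.8
```

Request:
jog_arm(rows=[-1.81,-3.55,0,0,0,0,0,-1.81,-3.55,0,0,0,0,0,-1.81,-3.55,0,0,0,0,0,-1.81,-3.55,0,0,0,0,0,-0.9,-1.78,0,0,0,0,0])

```text
t: 12.08
ee_pos: [546.9, -299.5, 181.0]
eef_rot: [0.212, 0.977, 0.0, -0.001]
ft_force: [-0.5, -0.0, -6.8]
finger_gap: 0.316
gripper_force: 90.0
```

Request:
jog_arm(rows=[0,0,1.5,0,0,0,0,0,0,1.5,0,0,0,0,0,0,1,0,0,0,0,0,0,0,0,0,0,0,0,0,0,0,0,0,0])

```text
t: 12.7
ee_pos: [548.6, -296.5, 142.7]
eef_rot: [0.21, 0.978, -0.0, 0.0]
ft_force: [0.1, -0.3, -7.2]
finger_gap: 0.314
gripper_force: 89.9
```

```bash
python3 st.py
python3 - <<'E'
from h import *
s=get_state(); Rt=R.from_quat(s["eef_rot"]).as_matrix(); print("hub xy",s["ee_pos"]+Rt@[54.8,.5,0])
c,i=snap("scene","s7"); t,j=snap("top","t7")
u=proj(c,[510,-290,100]).astype(int); x=max(0,u[0]-90); y=max(0,u[1]-90); print(x,y)
a=cv2.resize(i[y:y+150,x:x+200],(800,600),interpolation=cv2.INTER_CUBIC); cv2.imwrite("pics/s7c.png",a)
print("proj mouth",proj(c,[496.5,-274,75]),"pin end",proj(c,[496.5,-274,105]))
E
```

```text
12.7 [ 548.6 -296.5  142.7] yaw y 65.74 tool z [ 6.e-04 -5.e-04 -1.e+00] [-0.03 -0.02 -0.02] [ 0.1 -0.3 -7.2] 0.31382367156407615 89.93856310844421 [-0.67  0.47  1.49  0.    1.18 -1.82]
hub xy [ 498.88592681 -273.53529826  142.69601444]
73 132
proj mouth [168.35617577 220.65671106] pin end [165.98914652 212.85642199]
```

View pics/s7c.png

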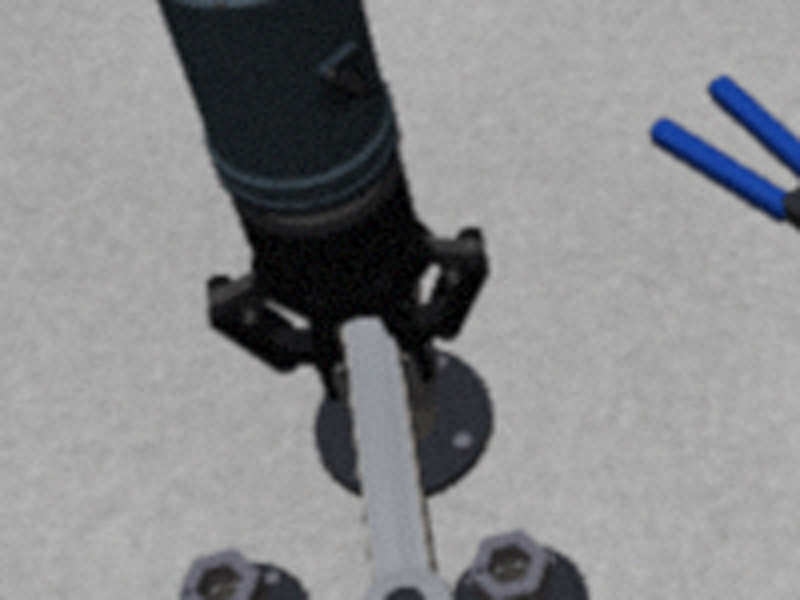

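The scene crop shows the link held over the big mount, with the bar running down to the knuckle near crop (405,595). The fingers and link are clear of everything. I'll make a small correction, then check tilt at the knuckle.

Request:
jog_arm(rows=[0.2,-0.08,0.2,0,0,0,0,0,0,0,0,0,0,0,0,0,0,0,0,0,0,0,0,0,0,0,0,0,0,0,0,0,0,0,0])

```text
t: 13.42
ee_pos: [546.1, -296.8, 140.3]
eef_rot: [0.211, 0.978, -0.0, 0.0]
ft_force: [0.4, -0.4, -8.2]
finger_gap: 0.313
gripper_force: 90.0
```

```bash
python3 st.py
python3 - <<'E'
from h import *
s=get_state(); Rt=R.from_quat(s["eef_rot"]).as_matrix(); T=s["ee_pos"]; print("hub",T+Rt@[54.8,.5,0])
for n,f in (("scene","s8"),("top","t8")):
    c,i=snap(n,f)
    for zz in (-33,-23,-13): print(n,zz,proj(c,T+Rt@[-145,0,zz]).round(1))
    e=proj(c,T+Rt@[-145,0,-23]); x,y=e.astype(int); g=cv2.cvtColor(i,cv2.COLOR_BGR2GRAY)
    w=g[y-14:y+15,x-14:x+15]; m=(w<75).astype(np.uint8); k,l,st,ce=cv2.connectedComponentsWithStats(m)
    print([(st[q,4],(ce[q]+[x-14,y-14]).round(1)) for q in range(1,k) if st[q,4]>8])
    cv2.imwrite(f"pics/{f}k.png",cv2.resize(i[y-50:y+50,x-60:x+60],(480,400),interpolation=cv2.INTER_CUBIC))
a=cv2.imread("pics/s8k.png");b=cv2.imread("pics/t8k.png");cv2.imwrite("pics/k8.png",cv2.resize(np.hstack([a,b]),(800,333)))
E
```

```text
13.425 [ 546.1 -296.8  140.3] yaw y 65.69 tool z [ 0. -0. -1.] [ 0.01  0.01 -0.01] [ 0.4 -0.4 -8.2] 0.31345679363003415 90.04215717315674 [-0.68  0.47  1.5   0.    1.17 -1.82]
hub [ 496.3258829  -273.73880461  140.33363222]
scene -33 [171.5 280.2]
scene -23 [172.5 282.7]
scene -13 [173.4 285.2]
[(np.int32(79), array([172.9, 283. ])), (np.int32(79), array([180.3, 292.5]))]
top -33 [404.1 109.3]
top -23 [402.3 110.5]
top -13 [400.4 111.7]
[(np.int32(12), array([389.4, 110. ])), (np.int32(11), array([388.6, 117.5])), (np.int32(21), array([414.3, 122.3]))]
```

View pics/k8.png

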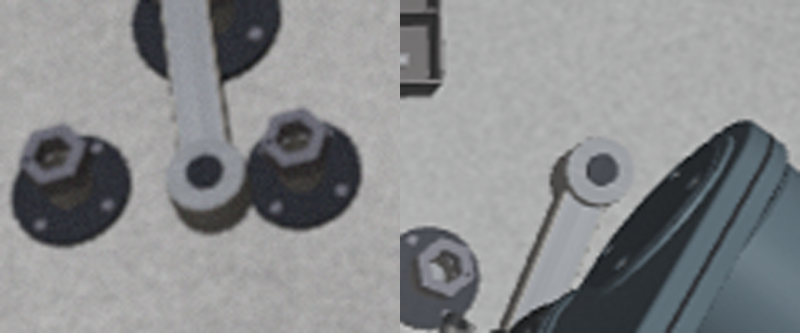

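The knuckle appears at scene (172.9,283.0), against (172.5,282.7) expected for a level link, and the top view also matches. The hub is at (496.3,-273.7), over the mouth, so I'm handing in.

```bash
python3 -c "
from h import *
print(workorder.hand_in())"
```

```text
the job is handed in; nothing more can be done
None
```

I handed the job in at about 13.5 s of the 58 s allowed; the hand-in gave no verdict. The collar is unscrewed to its stop, and the link is held level at its balance point, with the pin about 3 cm above the mount's mouth and on its axis to within about 3 mm by my measurements. No move went near the two hand tools.

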